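# Load the cord winder and set its selector

### The arm

A 6-joint arm with a two-finger parallel gripper is mounted at the origin on the work surface. World frame = base frame: x ahead of the robot, y to its left, z up, the work surface at z = 0. Lengths are in m, angles in degrees, forces in N, time in s.
With the tool pointing down it reaches from about 0.325 to 0.925 m from the base axis. Payload 3.1 kg.
Tool frame: the origin (TCP) lies at the centre of the arm's flange, where the gripper is bolted on; the fingertips stand 173 mm ahead of it and the grasp point (between the pads) lies 155 mm ahead of it; x points along the fingers, y is the direction in which the jaws open and shut, and the axes are right-handed (so a half turn about x gives the same grasp; the last joint's range is limited). The gripper opens to 85 mm and grips with 20 to 120 N. Pads are 22 mm wide; open, the fingers measure 114 mm over their backs; the gripper's body (76 mm by 85 mm) begins 54 mm behind the grasp point. The pads swing forward as they close: fully open they stand 13 mm farther back than shut.
Start: joints at [67.254, 12.427, 92.441, -0, 75.132, -6.429], TCP at [0.176, 0.6, 0.405] pointing down, gripper open.
Joint ranges: [-157.48, 157.48], [-44.54, 120.13], [17.64, 146.25], [-64.5, 244.5], [7.68, 150.69], [-147.95, 147.95]. Speed limits (degrees/s): [159.86, 159.86, 180, 180, 180, 180].

### API

Orientations are given as [roll, pitch, yaw] about the fixed x, y, z axes, in that order (R = Rz(yaw) Ry(pitch) Rx(roll)).
In Python, from cell import sense, get_image, hand_in, masks_of gives the robot as it stands.
- The arm moves only by the tool arm_command, never from a script. Its argument "targets" is a list of rows, each a list of 7 numbers: the closure, from -1 (fully open) to 1 (shut), then the shift along the tool's x, y, z in units of 0.03 m (1.0 is 0.03 m), then the turn, a rotation vector about the tool's x, y, z in units of 5 degrees (1.0 is 5 degrees). In form: [[hand, tx, ty, tz, wx, wy, wz], ...]. A call has 1 to 12 rows; each row shifts and turns the pose as measured when the row begins, along the tool's axes as they then stand; what a row does not reach is not made up. A row lasts 1/8 s, in which the tool goes at most 62.5 mm and 10.7 degrees, less where a joint would pass 70% of its speed; a pose out of reach is approached as far as the arm can. A call with a number of a shift or a turn outside -1 to 1 is refused whole. A call with a gripper value outside its range is refused whole. The fingers move at their own pace and stop on an object; "squeeze" is the grip in N (left out, the last holds). Time passes only in rows, so rows that do not move let the fingers close. It gives the time, the measured TCP pose, the force and the opening at its end, in the units of the state.
- sense(): the state, without advancing time (a new reading comes with each control period).
- get_image(name): name is "scene" or "top"; returns a dict with "image" (480x640x3 uint8, red, green, blue), "K" (3x3 intrinsics, pixels), "k1" (the pictures are not rectified: a ray, as slopes to the right and down, at radius r is drawn at 1 + k1 r^2 times it, then the intrinsics apply), "R" (3x3) and "t" (3): a world point X has camera coordinates R X + t. Camera axes: x right, y down, z forward; pixel columns grow to the right and rows downward; lengths in m; the calibration is good to about 2 mm. A picture is of the moment at which its call begins. There is no depth.
- hand_in(): hands the job in, once; it reports no verdict.
Trained networks look in the newest picture that a camera, given by its name, has taken for a name from the list of things; names that differ only in an ending like _2 or _b are one class to them, and where a whole thing is asked for, a point or a joint stands for the part that bears it (a point fixed in the world has none). Each returns a list of dicts, best first, with "conf" (0 to 1); they miss things now and then, are a little off and sometimes report something else, mostly with a low value. They report only what shows in the picture. A call takes as long as a camera call. They do not tell look-alikes from the thing itself.
- masks_of(camera, name): "region" (480x640 bool, what is visible of it) and "xy" ([column, row] in pixels, amid what is visible of it).
The state is a dict: "clock": time; "joint_pos": joint angles; "qd": joint speeds; "joint_torque": joint torques, N m; "ee_pos": TCP position; "orientation": TCP orientation; "force": force on the tool from outside, world axes, zero at the start; "torque": the same for the moment, N m; "opening": finger opening in m.
Only numpy, scipy, OpenCV 4.12 (cv2) and the standard library are available. Lean on these libraries where they do the work, as an engineer would, in place of code of your own. Each camera call takes 0.05 s, during which the arm holds its last target. There are 200 camera calls.

### The job

Get the cord winder ready. With its selector still at the off line, slide the heavy cord spool along the deck, past the guide post and never lifted or toppled, until it stands wholly on the round felt pad; then turn the pointed selector until it clicks in at the cross symbol and let go. Leave the reel, the thread cone and the bottle where they stand.

Things in the scene. Friction and masses are not known exactly. Their poses are not given: they have to be found in the camera images.
- winder: Fixed cord winder: a flat aluminium-topped deck 320 mm (x) by 630 mm (y), top 30 mm above the table, origin under the deck at table height; the deck spans x -160..160 and y -270..360 mm of this frame, x points away from the robot at yaw 0. At its +y end a motor housing (x -90..130, y 270..350 mm, top 90 mm above the table) with a thin reel on its outer side.
- spool: Loose heavy spool of cord standing upright on the deck, a plain cylinder outline 100 mm in diameter and 72 mm high with two wooden flanges, about 0.6 to 1.0 kg, too wide to grip. Origin at the centre of its underside; z is its axis.
- pad: Grey felt disc let into the deck, 126 mm in diameter, flush (nothing to climb); origin at its centre. The spool stands here when loaded.
- guide: Fixed upright steel guide post on the deck, 20 mm in diameter, 50 mm high, roughly between the spool and the pad; origin at the centre of its foot.
- selector (a joint): Angle of the selector (rad), growing counter-clockwise seen from above. It clicks into five detents at -1.571, -0.785, 0 (off, the start, pointing to -x of the winder), 0.785 and 1.571; stops lie 0.12 beyond the outer ones. From one detent to the next it is pushed over a hump about half way (up to about 0.25 Nm), then springs by itself into the next detent and stays there.
- selector_axis (a point): Point on the selector's vertical axis at the height of the deck's top (30 mm above the table); in the winder's frame at x 20, y 130 mm.
- selector_point (a point): Point on the selector's centre line, 92 mm from its axis (17 mm beyond the nose's end), turning with it: it lies over the symbol that the selector points at. The selector is a black teardrop, too wide to grip: a round body 84 mm in diameter with straight flanks tangent to it tapering to a 4 mm wide nose end 75 mm from the axis, its underside 4 mm and its top 32 mm above the deck, a white line along the nose. It is pushed by a flank of the nose.
- mark_cross: Cross symbol, 30 mm across, inlaid flush in the deck at one of the four marked detents, 92 mm from the selector's axis; origin at its centre. The dot, bar, cross and triangle change places from start to start. The off detent has only a short black line.
- mark_dot: Round dot symbol, 24 mm across, inlaid in the deck at another of the four marked detents; origin at its centre.
- mark_bar: Single bar symbol, 30 by 8 mm, inlaid in the deck at another of the four marked detents, lying along any direction; origin at its centre.
- mark_triangle: Triangle symbol, about 30 mm across, inlaid in the deck at the fourth marked detent; origin at its centre.
- reel: Bystander: small loose thread reel standing on the deck's far side, 32 mm in diameter, 56 mm high; origin at the centre of its underside.
- cone: Bystander: loose white thread cone on the table beyond the deck, 84 mm in diameter at its foot, 125 mm high; origin at the centre of its underside.
- bottle: Bystander: loose drink bottle on the table to the right of the deck, 64 mm in diameter, 190 mm high; origin at the centre of its underside.
Things that resemble listed ones, but are neither listed nor needed, are in the scene too. Of the things that look like the spool, the larger one is meant.

How it is judged:
By the outcome, as a careful person would: the job done as asked, in the order asked, and still so for the second after the job is handed in, with the robot touching nothing.
It also fails if it takes over 72 s, if anything falls off the work surface, if the arm or the gripper's body presses on something with over 40 N, if the wrist force passes 120 N, or if a joint passes its speed limit or range.

## Working session

There is one attempt and no reset: what is moved stays moved. The work goes in short steps, Python scripts to look and compute and a tool call to move; the robot and the scene stay as the last step left them, time stands still between calls to the robot, and variables do not carry over. Pictures are saved under pics/ and viewed, about 8 in all and at most 12, crops included, and the job is handed in when it is done.

Besides the shell and the picture viewer there is one more tool, called after "Call:" as name(argument=value, ...) on one line, values as JSON. arm_command: Moves the arm, as the interface text tells. Its arguments: {"type":"object","properties":{"targets":{"type":"array","items":{"type":"array","items":{"type":"number"}}},"squeeze":{"type":"number"}},"required":["targets"]}

```bash
mkdir -p pics; ls
python3 - <<'E'
from cell import *
import cv2
for n in("scene","top"):
    g=get_image(n); cv2.imwrite(f"pics/{n}0.png",g["image"][:,:,::-1])
    print(n,g["K"],g["k1"],g["R"],g["t"])
print(sense())
E
```

```text
pics
scene [[496.57917534   0.         324.34372376]
 [  0.         496.57917534 235.20646249]
 [  0.           0.           1.        ]] -0.010797755827075291 [[-0.58190647  0.81321209  0.00842385]
 [ 0.46978204  0.34457891 -0.8127547 ]
 [-0.66384463 -0.46898985 -0.58254513]] [ 0.37103845 -0.19762386  1.20605846]
top [[459.21947051   0.         317.25888666]
 [  0.         459.21947051 238.064086  ]
 [  0.           0.           1.        ]] -0.02543290757136702 [[-0.02925282 -0.99908511 -0.03119635]
 [-0.98729827  0.03375538 -0.15525042]
 [ 0.15616143  0.02625859 -0.98738245]] [-0.02929484  0.57718738  0.84764289]
{'clock': 0.1, 'joint_pos': array([ 6.72564999e+01,  1.24738201e+01,  9.25218334e+01, -1.62693194e-03,
        7.51304678e+01, -6.42917573e+00]), 'qd': array([ 0.10835982, -0.1265491 , -0.18140491,  0.00553211,  0.15663472,
       -0.0236774 ]), 'joint_torque': array([-1.36428380e-04, -3.98066962e+01, -3.04971993e+01, -1.53936066e-04,
        4.11189802e-03, -2.28892873e-05]), 'ee_pos': array([0.17541322, 0.59949958, 0.40346019]), 'orientation': array([ -95.71528107,   89.87386893, -112.0291862 ]), 'force': array([-0.13770217, -0.5088286 ,  0.49536139]), 'torque': array([-0.01371726,  0.00838793,  0.01455966]), 'opening': 0.08520697034677535}
```

View pics/top0.png

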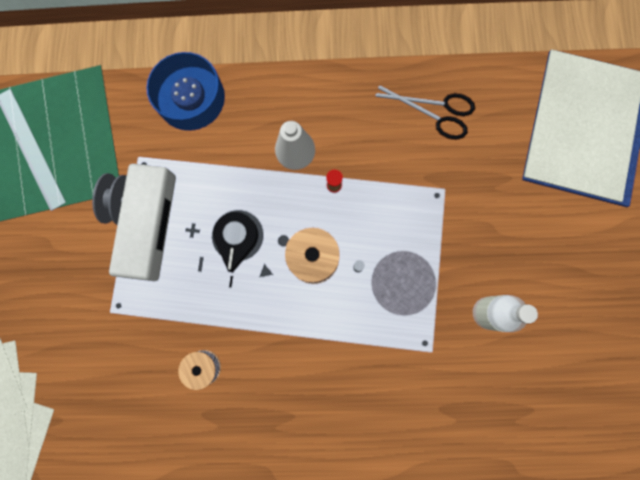

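View pics/scene0.png

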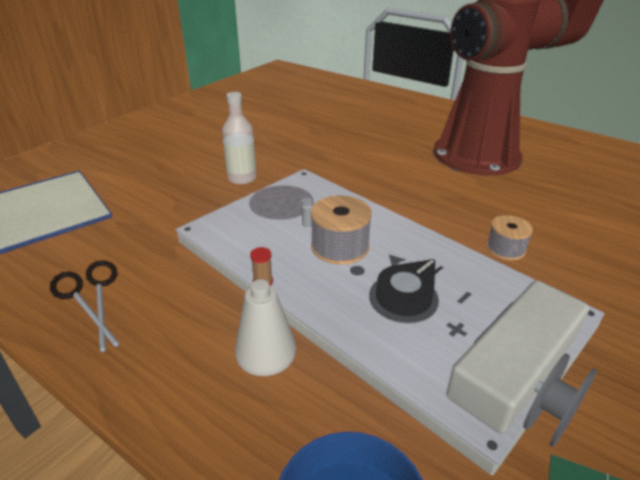

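The top view shows the cross at (192,230), bar (200,264), off line (231,282), triangle (265,271) and dot (283,240) around the selector (234,235). The spool is at (312,254), the post at (359,266), the pad at (403,283) and the reel at (334,182). The scene view agrees. The small spool at (197,370) is the decoy.

```bash
cat > h.py <<'E'
import numpy as np, cv2
from cell import *
from scipy.optimize import least_squares
def proj(g,X):
    c=np.atleast_2d(X)@g["R"].T+g["t"]; s=c[:,:2]/c[:,2:]
    s=s*(1+g["k1"]*(s**2).sum(1,keepdims=True))
    return s@g["K"][:2,:2].T+g["K"][:2,2]
def ray(g,px,z):
    d=(np.array(px)-g["K"][:2,2])/g["K"][0,0]; s=d.copy()
    for _ in range(8): s=d/(1+g["k1"]*(s@s))
    v=g["R"].T@np.r_[s,1]; o=-g["R"].T@g["t"]
    return (o+v*(z-o[2])/v[2])[:2]
def cylmask(g,xy,r,z0,z1):
    a=np.linspace(0,2*np.pi,60); P=[[xy[0]+r*np.cos(t),xy[1]+r*np.sin(t),z] for z in(z0,z1) for t in a]
    h=cv2.convexHull(proj(g,np.array(P)).astype(np.float32))
    m=np.zeros((1920,2560),np.uint8); cv2.fillConvexPoly(m,np.round(h*4+1.5).astype(np.int32),1)
    return m
def cen(m,s=1.):
    M=cv2.moments(m.astype(np.uint8),True); return np.array([M['m10']/M['m00'],M['m01']/M['m00']])
def fitcyl(g,region,r,z0,z1):
    c=cen(region); p0=ray(g,c,(z0+z1)/2)
    f=lambda p:(cen(cylmask(g,p,r,z0,z1))-1.5)/4-c
    s=least_squares(f,p0,diff_step=5e-3)
    m=cv2.resize(cylmask(g,s.x,r,z0,z1),(640,480),interpolation=cv2.INTER_AREA)>0
    return s.x,(m&region).sum()/(m|region).sum()
E
cat > m1.py <<'E'
from h import *
np.set_printoptions(precision=4,suppress=True)
for cam in("top","scene"):
    g=get_image(cam)
    for n,r,z0,z1 in[("spool",.05,.03,.102),("guide",.01,.03,.08),("pad",.063,.03,.0301),("reel",.016,.03,.086),("cone",.042,0,.125),("bottle",.032,0,.19),("mark_cross",0,0,0),("mark_dot",0,0,0),("mark_bar",0,0,0),("mark_triangle",0,0,0),("selector_point",0,0,0)]:
        for d in masks_of(cam,n)[:2]:
            if r: print(cam,n,round(d["conf"],2),d["xy"],*fitcyl(g,d["region"],r,z0,z1))
            else: print(cam,n,round(d["conf"],2),d["xy"],ray(g,cen(d["region"]),.03 if 'm'==n[0] else .05),d["region"].sum())
    if cam=="top":
        for p in [(140,157),(445,188),(433,352),(110,313)]: print(ray(g,p,.03))
E
python3 m1.py
```

```text
top spool 0.68 [200.0, 371.2] [0.3384 0.173 ] 0.4348109517601043
top spool 0.58 [314.9, 252.2] [ 0.5372 -0.0391] 0.972397476340694
top guide 0.64 [356.6, 269.5] [ 0.5163 -0.1237] 0.8991596638655462
top guide 0.17 [311.4, 256.0] [ 0.5406 -0.0375] 0.04834198961246504
top pad 0.6 [405.1, 284.8] [ 0.4858 -0.2115] 0.955183746638781
top reel 0.67 [292.4, 147.6] [ 0.757 -0.008] 0.24577987846049967
top reel 0.61 [336.1, 180.3] [ 0.6844 -0.0841] 0.9530791788856305
top cone 0.91 [290.6, 146.5] [ 0.7509 -0.0088] 0.6116751269035533
top cone 0.46 [501.0, 315.6] [ 0.4224 -0.3798] 0.6386938202247191
top bottle 0.77 [500.7, 313.6] [ 0.4231 -0.3645] 0.7365506329113924
top mark_dot 0.68 [283.2, 240.9] [0.5757 0.0201] 117
top mark_bar 0.62 [201.1, 264.5] [0.5327 0.1856] 57
top mark_triangle 0.65 [265.3, 270.4] [0.5146 0.0556] 91
top selector_point 0.82 [235.1, 237.6] [0.5805 0.1126] 1886
[0.7604 0.3143]
[ 0.6707 -0.3052]
[ 0.3526 -0.2598]
[0.4432 0.3643]
scene spool 0.73 [509.4, 237.1] [0.3958 0.1963] 0.3828182039425651
scene spool 0.61 [341.3, 229.3] [ 0.5405 -0.0375] 0.9825165562913907
scene guide 0.81 [306.0, 212.7] [ 0.5205 -0.1234] 0.8716417910447761
scene pad 0.83 [278.5, 204.5] [ 0.4909 -0.2147] 0.854586129753915
scene reel 0.6 [264.4, 263.0] [ 0.6816 -0.0879] 0.80622009569378
scene bottle 0.72 [234.4, 145.2] [ 0.4528 -0.3487] 0.7093880166613264
scene mark_cross 0.74 [457.0, 328.1] [0.6031 0.2035] 167
scene mark_dot 0.44 [357.7, 272.0] [0.5763 0.0216] 108
scene mark_triangle 0.38 [395.1, 262.8] [0.5167 0.0566] 94
scene mark_triangle 0.15 [280.7, 204.9] [ 0.4927 -0.2135] 1525
scene selector_point 0.91 [408.4, 288.1] [0.5884 0.1139] 2758
```

```bash
cat > plan.py <<'E'
import sys,ast
from h import *
from scipy.spatial.transform import Rotation as Ro
def plan(wps,step,c,astep=4.9,off=0):
    """wps rows: x,y,z,heading(deg of tool z). off: x,y are of a point off metres ahead along heading"""
    s=sense(); p=s["ee_pos"]; R=Ro.from_euler("xyz",s["orientation"],degrees=True)
    z=R.as_matrix()[:,2]; h=np.degrees(np.arctan2(z[1],z[0]))
    pt=p+off*np.r_[np.cos(np.radians(h)),np.sin(np.radians(h)),0]
    print("clock",round(s["clock"],2),"tcp",p.round(4),"pt",pt.round(4),"h",round(h,1),"j",s["joint_pos"].round(1),"F",s["force"].round(1),"open",round(s["opening"],4))
    a=np.r_[pt,h]; rows=[]
    for w in wps:
        w=np.array(w,float); d=w-a; d[3]=(d[3]+180)%360-180
        n=max(1,int(np.ceil(max(np.linalg.norm(d[:3])/step,abs(d[3])/astep))))
        for k in range(1,n+1):
            t=a+d*k/n; hr=np.radians(t[3]); zz=np.array([np.cos(hr),np.sin(hr),0]); xx=np.array([0,0,-1.])
            q=t[:3]-off*zz; Q=Ro.from_matrix(np.c_[xx,np.cross(zz,xx),zz])
            sh=R.inv().apply(q-p)/.03; tu=np.degrees((R.inv()*Q).as_rotvec())/5
            r=np.clip(np.r_[sh,tu],-1,1).round(2); rows.append([c]+r.tolist())
            p=p+R.apply(r[:3]*.03); R=R*Ro.from_rotvec(np.radians(r[3:]*5))
        a=a+d
    for i in range(0,len(rows),12): print("["+",".join("["+",".join(f"{v:g}" for v in r)+"]" for r in rows[i:i+12])+"]")
if __name__=="__main__":
    plan(ast.literal_eval(sys.argv[1]),float(sys.argv[2]),float(sys.argv[3]),off=float(sys.argv[4]) if len(sys.argv)>4 else 0)
E
python3 plan.py "[[.596,-.011,.36,-155]]" .029 -.4; python3 plan.py "[[.596,-.011,.36,25]]" .029 -.4|head -1
```

```text
clock 1.3 tcp [0.1756 0.5998 0.4047] pt [0.1756 0.5998 0.4047] h -16.3 j [67.3 12.4 92.4  0.  75.1 -6.4] F [0.6 0.8 0.1] open 0.0853
[[-0.4,0.05,-0.54,0.66,0.96,-0,0],[-0.4,0.05,-0.48,0.7,0.95,-0,0],[-0.4,0.05,-0.42,0.75,0.96,-0,0],[-0.4,0.06,-0.36,0.77,0.96,-0,0],[-0.4,0.05,-0.29,0.8,0.95,-0,0],[-0.4,0.05,-0.22,0.82,0.96,-0,0],[-0.4,0.05,-0.16,0.84,0.96,-0,0],[-0.4,0.05,-0.08,0.85,0.95,-0,0],[-0.4,0.05,-0.01,0.85,0.96,-0,0],[-0.4,0.05,0.05,0.85,0.95,-0,0],[-0.4,0.06,0.13,0.84,0.96,-0,0],[-0.4,0.05,0.2,0.83,0.96,0,0]]
[[-0.4,0.05,0.27,0.81,0.95,0,0],[-0.4,0.05,0.33,0.79,0.96,0,0],[-0.4,0.05,0.4,0.75,0.96,0,0],[-0.4,0.05,0.46,0.72,0.95,0,0],[-0.4,0.05,0.52,0.68,0.96,0,0],[-0.4,0.05,0.57,0.63,0.96,0,0],[-0.4,0.06,0.62,0.58,0.95,0,0],[-0.4,0.05,0.67,0.53,0.96,0,0],[-0.4,0.05,0.71,0.47,0.96,0,0],[-0.4,0.05,0.75,0.41,0.95,0,0],[-0.4,0.05,0.78,0.35,0.96,0,0],[-0.4,0.05,0.8,0.28,0.95,0,0]]
[[-0.4,0.05,0.83,0.21,0.96,0,0],[-0.4,0.06,0.84,0.14,0.96,0,0],[-0.4,0.05,0.85,0.07,0.95,0,0],[-0.4,0.05,0.85,0,0.96,0,0],[-0.4,0.05,0.85,-0.07,0.96,0,0]]
clock 1.3 tcp [0.1756 0.5998 0.4047] pt [0.1756 0.5998 0.4047] h -16.3 j [67.3 12.4 92.4  0.  75.1 -6.4] F [0.6 0.8 0.1] open 0.0853
```

Call:
arm_command(targets=[[-0.4,0.05,-0.54,0.66,0.96,0,0],[-0.4,0.05,-0.48,0.7,0.95,0,0],[-0.4,0.05,-0.42,0.75,0.96,0,0],[-0.4,0.06,-0.36,0.77,0.96,0,0],[-0.4,0.05,-0.29,0.8,0.95,0,0],[-0.4,0.05,-0.22,0.82,0.96,0,0],[-0.4,0.05,-0.16,0.84,0.96,0,0],[-0.4,0.05,-0.08,0.85,0.95,0,0],[-0.4,0.05,-0.01,0.85,0.96,0,0],[-0.4,0.05,0.05,0.85,0.95,0,0],[-0.4,0.06,0.13,0.84,0.96,0,0],[-0.4,0.05,0.2,0.83,0.96,0,0]])

```text
clock: 2.8
ee_pos: [0.3501, 0.3383, 0.3869]
orientation: [124.0, 89.7, 48.5]
force: [0.6, 0.9, -0.8]
opening: 0.0597
```

Call:
arm_command(targets=[[-0.4,0.05,0.27,0.81,0.95,0,0],[-0.4,0.05,0.33,0.79,0.96,0,0],[-0.4,0.05,0.4,0.75,0.96,0,0],[-0.4,0.05,0.46,0.72,0.95,0,0],[-0.4,0.05,0.52,0.68,0.96,0,0],[-0.4,0.05,0.57,0.63,0.96,0,0],[-0.4,0.06,0.62,0.58,0.95,0,0],[-0.4,0.05,0.67,0.53,0.96,0,0],[-0.4,0.05,0.71,0.47,0.96,0,0],[-0.4,0.05,0.75,0.41,0.95,0,0],[-0.4,0.05,0.78,0.35,0.96,0,0],[-0.4,0.05,0.8,0.28,0.95,0,0]])

```text
clock: 4.3
ee_pos: [0.5173, 0.0686, 0.3703]
orientation: [166.6, 89.4, 31.9]
force: [0.3, -0.4, -0.1]
opening: 0.0598
```

```bash
python3 plan.py "[[.597,-.010,.34,-155],[.597,-.010,.213,-155]]" .028 -.4
```

```text
clock 4.3 tcp [0.5173 0.0686 0.3703] pt [0.5173 0.0686 0.3703] h -134.7 j [ -0.2   1.5 108.3   0.4  69.6  44.4] F [ 0.3 -0.4 -0.1] open 0.0598
[[-0.4,0.2,0.75,0,0.81,-0.12,-0.02],[-0.4,0.21,0.74,-0.05,0.81,-0,-0],[-0.4,0.2,0.74,-0.11,0.81,-0,-0],[-0.4,0.2,0.73,-0.16,0.81,-0,-0],[-0.4,0.2,0.71,-0.21,0.81,-0,-0],[-0.4,0.85,0,0,0,-0,-0],[-0.4,0.85,0,0,0,-0,-0],[-0.4,0.84,0,0,0,-0,-0],[-0.4,0.85,0,0,0,-0,-0],[-0.4,0.85,0,0,0,-0,-0]]
```

Call:
arm_command(targets=[[-0.4,0.2,0.75,0,0.81,-0.12,-0.02],[-0.4,0.21,0.74,-0.05,0.81,0,0],[-0.4,0.2,0.74,-0.11,0.81,0,0],[-0.4,0.2,0.73,-0.16,0.81,0,0],[-0.4,0.2,0.71,-0.21,0.81,0,0],[-0.4,0,0,0,0,0,0]])

```text
clock: 5.05
ee_pos: [0.5999, -0.0149, 0.3401]
orientation: [146.8, 89.9, -9.0]
force: [0.0, 0.3, -0.2]
opening: 0.0599
```

```bash
python3 plan.py "[[.597,-.010,.30,-155],[.597,-.010,.213,-155]]" .028 -.4
```

```text
clock 5.05 tcp [ 0.5999 -0.0149  0.3401] pt [ 0.5999 -0.0149  0.3401] h -155.8 j [-8.1 12.9 99.1 -0.  67.8 57.7] F [ 0.   0.3 -0.2] open 0.0599
[[-0.4,0.67,-0.09,0.01,-0.08,-0.02,-0.01],[-0.4,0.67,-0.1,0.01,-0.08,-0,-0],[-0.4,0.72,0,0,-0,-0,-0],[-0.4,0.73,0,0,-0,-0,-0],[-0.4,0.72,0,0,-0,-0,-0],[-0.4,0.73,0,0,-0,-0,-0]]
```

Call:
arm_command(targets=[[-0.4,0.67,-0.09,0.01,-0.08,-0.02,-0.01],[-0.4,0.67,-0.1,0.01,-0.08,0,0],[-0.4,0.72,0,0,0,0,0],[-0.4,0.73,0,0,0,0,0],[-0.4,0.72,0,0,0,0,0],[-0.4,0.65,0,0,0,0,0],[-0.4,0,0,0,0,0,0]])

```text
clock: 5.92
ee_pos: [0.5911, -0.0038, 0.206]
orientation: [-49.9, 89.6, 155.7]
force: [3.7, 0.0, -1.4]
opening: 0.0595
```

```bash
python3 - <<'E'
from h import *
for n in("scene","top"):
    g=get_image(n); cv2.imwrite(f"pics/{n}1.png",g["image"][:,:,::-1])
    im=g["image"][:,:,::-1]
    u,v=proj(g,[.55,-.02,.08])[0].astype(int); c=im[max(0,v-120):v+120,max(0,u-160):u+160]
    cv2.imwrite(f"pics/{n}1c.png",cv2.resize(c,None,fx=2,fy=2))
a,b=cv2.imread("pics/scene1c.png"),cv2.imread("pics/top1c.png")
b=cv2.resize(b,(640,480)); a=cv2.resize(a,(640,480))
cv2.imwrite("pics/c1.png",cv2.resize(np.hstack([a,b]),(800,300)))
E
python3 plan.py "[[.595,-.009,.212,-155]]" .028 -.4
```

```text
clock 6.03 tcp [ 0.5921 -0.0042  0.2081] pt [ 0.5921 -0.0042  0.2081] h -154.4 j [-7.200e+00  2.220e+01  1.036e+02  1.000e-01  5.440e+01  5.710e+01] F [ 0.3 -0.1  0.3] open 0.0601
[[-0.4,-0.13,0.19,-0.02,0.12,0.03,0.04]]
```

View pics/c1.png

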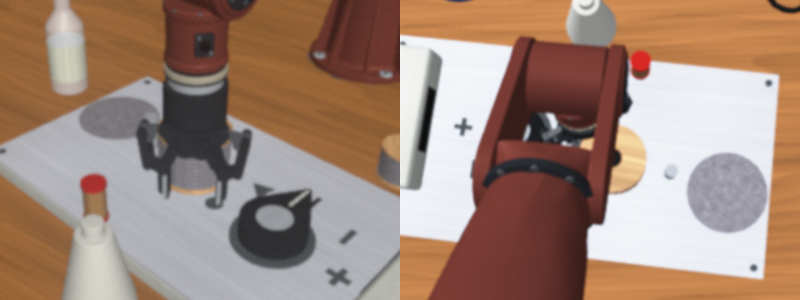

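The fingers straddle the far-left of the spool, low on the deck and clear of the selector (crop, scene half). Now I'll plan the cradle push along an arc around the near side of the post.

```bash
cat > path.py <<'E'
from plan import *
G=np.array([.518,-.1236]);P=np.array([.488,-.213]);r=.076
pol=[112,125,138,151,164,177,190,203,213]
w=[[.540,-.036,.2115,-159]]+[[*(G+r*np.array([np.cos(np.radians(a)),np.sin(np.radians(a))])),.2115,a+90-360] for a in pol]+[[*P,.2115,-57]]
plan(w,.008,-.4,off=.051)
E
python3 path.py
```

```text
clock 6.03 tcp [ 0.5921 -0.0042  0.2081] pt [ 0.5461 -0.0262  0.2081] h -154.4 j [-7.200e+00  2.220e+01  1.036e+02  1.000e-01  5.440e+01  5.710e+01] F [ 0.3 -0.1  0.3] open 0.0601
[[-0.4,-0.06,0.17,0.16,0.46,0.03,0.04],[-0.4,-0.05,0.18,0.16,0.46,-0,-0],[-0.4,-0,-0.02,0.26,-0.03,-0,-0],[-0.4,-0,-0.01,0.25,-0.02,-0,-0],[-0.4,-0,-0.02,0.25,-0.03,-0,-0],[-0.4,-0,-0.01,0.26,-0.03,-0,-0],[-0.4,-0,-0.02,0.25,-0.03,-0,-0],[-0.4,-0,-0.02,0.25,-0.03,-0,-0],[-0.4,-0,-0.01,0.26,-0.03,-0,-0],[-0.4,-0,-0.11,0.19,-0.86,-0,-0],[-0.4,-0,-0.12,0.2,-0.87,-0,-0],[-0.4,-0,-0.14,0.19,-0.87,-0,-0]]
[[-0.4,-0,-0.11,0.2,-0.86,-0,-0],[-0.4,-0,-0.12,0.2,-0.87,-0,-0],[-0.4,-0,-0.13,0.19,-0.87,-0,-0],[-0.4,-0,-0.11,0.2,-0.86,-0,-0],[-0.4,-0,-0.12,0.19,-0.87,-0,-0],[-0.4,-0,-0.14,0.2,-0.87,-0,-0],[-0.4,-0,-0.1,0.19,-0.86,-0,-0],[-0.4,-0,-0.12,0.2,-0.87,-0,-0],[-0.4,-0,-0.14,0.19,-0.87,-0,-0],[-0.4,-0,-0.11,0.2,-0.86,-0,-0],[-0.4,-0,-0.12,0.2,-0.87,-0,-0],[-0.4,-0,-0.13,0.19,-0.87,0,-0]]
[[-0.4,-0,-0.11,0.2,-0.86,0,-0],[-0.4,-0,-0.12,0.19,-0.87,0,-0],[-0.4,-0,-0.14,0.2,-0.87,0,-0],[-0.4,-0,-0.1,0.19,-0.86,0,-0],[-0.4,-0,-0.12,0.2,-0.87,0,-0],[-0.4,-0,-0.14,0.19,-0.87,0,-0],[-0.4,-0,-0.09,0.15,-0.66,0,-0],[-0.4,-0,-0.09,0.15,-0.67,0,-0],[-0.4,-0,-0.1,0.15,-0.67,0,-0],[-0.4,-0,0,0.25,0,0,-0],[-0.4,-0,0.01,0.24,0,0,-0],[-0.4,-0,0.01,0.25,0,0,-0]]
[[-0.4,-0,0.01,0.24,0,0,-0],[-0.4,-0,0.01,0.25,0,0,-0],[-0.4,-0,0.01,0.24,0,0,-0],[-0.4,-0,0.01,0.24,0,0,-0],[-0.4,-0,0.01,0.25,0,0,-0]]
```

Call:
arm_command(targets=[[-0.4,-0.06,0.17,0.16,0.46,0.03,0.04],[-0.4,-0.05,0.18,0.16,0.46,0,0],[-0.4,0,-0.02,0.26,-0.03,0,0],[-0.4,0,-0.01,0.25,-0.02,0,0],[-0.4,0,-0.02,0.25,-0.03,0,0],[-0.4,0,-0.01,0.26,-0.03,0,0]])

```text
clock: 6.78
ee_pos: [0.5594, -0.0287, 0.2162]
orientation: [155.6, 89.3, -3.1]
force: [3.2, 2.1, -0.4]
opening: 0.0599
```

```bash
cat > sp.py <<'E'
from h import *
np.set_printoptions(precision=4,suppress=True)
for cam in("top","scene"):
    g=get_image(cam)
    for n,r,z0,z1 in[("spool",.05,.03,.102)]:
        for d in masks_of(cam,n)[:3]: print(cam,n,round(d["conf"],2),d["xy"],*fitcyl(g,d["region"],r,z0,z1),d["region"].sum())
E
python3 sp.py; python3 path.py
```

```text
top spool 0.74 [317.3, 266.4] [ 0.5101 -0.0521] 0.37906137184115524 975
top spool 0.73 [189.3, 366.3] [0.3445 0.1918] 0.15753646677471636 486
top spool 0.37 [217.7, 236.5] [0.5642 0.0643] 0.011741293532338309 32982
scene spool 0.93 [507.4, 238.5] [0.3964 0.1968] 0.368792599805258 1515
scene spool 0.87 [340.4, 236.1] [ 0.5474 -0.0314] 0.3357494175511261 1306
clock 6.97 tcp [ 0.559  -0.0287  0.2156] pt [ 0.5115 -0.0471  0.2156] h -158.8 j [-1.010e+01  1.810e+01  1.082e+02  1.000e-01  5.320e+01  5.860e+01] F [ 1.  -0.2 -0. ] open 0.0597
[[-0.4,0.04,0,-0.25,0.01,-0.09,-0.05],[-0.4,0.03,0,-0.26,0.01,-0,0],[-0.4,0.03,0,-0.26,0.01,-0,0],[-0.4,0.04,0,-0.25,0.01,-0,0],[-0.4,-0,-0.01,0.25,-0.02,-0,0],[-0.4,-0,-0.02,0.26,-0.03,-0,0],[-0.4,-0,-0.01,0.25,-0.03,-0,0],[-0.4,-0,-0.02,0.25,-0.03,-0,0],[-0.4,-0,-0.01,0.26,-0.03,-0,0],[-0.4,-0,-0.02,0.25,-0.03,-0,0],[-0.4,-0,-0.02,0.25,-0.03,-0,0],[-0.4,-0,-0.11,0.2,-0.86,-0,0]]
[[-0.4,-0,-0.12,0.2,-0.87,-0,0],[-0.4,-0,-0.13,0.19,-0.87,-0.01,0],[-0.4,-0,-0.11,0.2,-0.86,0,0],[-0.4,-0,-0.12,0.19,-0.87,0,0],[-0.4,-0,-0.14,0.2,-0.87,0,0],[-0.4,-0,-0.1,0.19,-0.86,0,0],[-0.4,-0,-0.12,0.2,-0.87,0,0],[-0.4,-0,-0.14,0.19,-0.87,0,0.01],[-0.4,-0,-0.11,0.2,-0.86,0,-0],[-0.4,-0,-0.12,0.2,-0.87,0,-0],[-0.4,-0,-0.13,0.19,-0.87,0,-0],[-0.4,-0,-0.11,0.2,-0.86,0,-0]]
[[-0.4,-0,-0.12,0.19,-0.87,0,-0],[-0.4,-0,-0.14,0.2,-0.87,0,-0],[-0.4,-0,-0.1,0.19,-0.86,0,-0],[-0.4,-0,-0.13,0.2,-0.87,0,-0],[-0.4,-0,-0.13,0.19,-0.87,0.01,-0],[-0.4,-0,-0.11,0.2,-0.86,-0,-0],[-0.4,-0,-0.12,0.2,-0.87,-0,-0],[-0.4,-0,-0.13,0.19,-0.87,-0,-0],[-0.4,-0,-0.09,0.15,-0.66,-0,-0],[-0.4,-0,-0.1,0.15,-0.67,-0,-0],[-0.4,-0,-0.1,0.15,-0.67,-0,-0],[-0.4,-0,0.01,0.25,0,-0,-0]]
[[-0.4,-0,0.01,0.24,0,-0,-0],[-0.4,-0,0.01,0.24,0,-0,-0],[-0.4,-0,0.01,0.25,0,-0,-0],[-0.4,-0,0.01,0.24,0,-0,-0],[-0.4,-0,0,0.25,0,-0,-0],[-0.4,-0,0.01,0.24,0,-0,-0],[-0.4,-0,0.01,0.25,0,-0,-0]]
```

```bash
sed -i 's/w=\[\[.540,-.036,.2115,-159\]\]+/w=/; s/plan(w,.008/w=[v for v in w if v[3]>float(sys.argv[1])]; plan(w,.008/; s/\.2115/.2105/g; s/r=.076/r=.077/' path.py; python3 path.py -170 | head -2;  python3 - <<'E'
from h import *
g=get_image("scene"); im=g["image"][:,:,::-1].copy(); 
a=np.radians(np.arange(0,360,6))
for z in(.03,.102): cv2.polylines(im,[proj(g,np.c_[.5115+.05*np.cos(a),-.0471+.05*np.sin(a),0*a+z]).astype(int)],True,(0,255,0))
g2=get_image("top"); i2=g2["image"][:,:,::-1].copy()
for z in(.03,.102): cv2.polylines(i2,[proj(g2,np.c_[.5115+.05*np.cos(a),-.0471+.05*np.sin(a),0*a+z]).astype(int)],True,(0,255,0))
A=cv2.resize(im[140:320,220:440],(400,327));B=cv2.resize(i2[180:360,220:440],(400,327))
cv2.imwrite("pics/c2.png",np.hstack([A,B]))
E
```

```text
clock 6.97 tcp [ 0.559  -0.0287  0.2156] pt [ 0.5115 -0.0471  0.2156] h -158.8 j [-1.010e+01  1.810e+01  1.082e+02  1.000e-01  5.320e+01  5.860e+01] F [ 1.  -0.2 -0. ] open 0.0597
[[-0.4,0.05,-0.04,0.25,-0.05,-0.09,-0.05],[-0.4,0.06,-0.05,0.25,-0.05,-0,0],[-0.4,0.06,-0.05,0.25,-0.06,-0,0],[-0.4,-0,-0.1,0.2,-0.86,-0,0],[-0.4,-0,-0.13,0.2,-0.87,-0,0],[-0.4,-0,-0.13,0.2,-0.87,-0.01,0],[-0.4,-0,-0.11,0.2,-0.86,0,0],[-0.4,-0,-0.12,0.19,-0.87,0,0],[-0.4,-0,-0.13,0.2,-0.87,0,0],[-0.4,-0,-0.11,0.2,-0.86,0,0],[-0.4,-0,-0.12,0.2,-0.87,0,0],[-0.4,-0,-0.14,0.2,-0.87,0,0.01]]
```

View pics/c2.png

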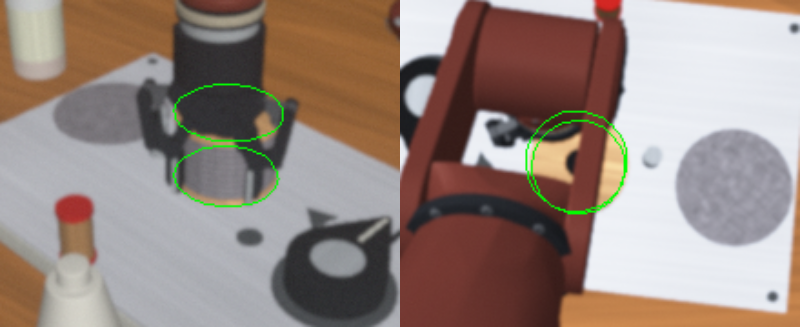

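The overlay of the predicted cradle centre matches the spool outline in both cameras, so the cradle works. I'll continue along the arc.

Call:
arm_command(targets=[[-0.4,0.05,-0.04,0.25,-0.05,-0.09,-0.05],[-0.4,0.06,-0.05,0.25,-0.05,0,0],[-0.4,0.06,-0.05,0.25,-0.06,0,0],[-0.4,0,-0.1,0.2,-0.86,0,0],[-0.4,0,-0.13,0.2,-0.87,0,0],[-0.4,0,-0.13,0.2,-0.87,0,0],[-0.4,0,-0.11,0.2,-0.86,0,0],[-0.4,0,-0.12,0.2,-0.87,0,0]])

```text
clock: 8.07
ee_pos: [0.508, -0.031, 0.2154]
orientation: [151.2, 88.6, 15.4]
force: [1.3, 3.4, 1.8]
opening: 0.0598
```

```bash
python3 path.py -134
```

```text
clock 8.07 tcp [ 0.508  -0.031   0.2154] pt [ 0.4714 -0.0666  0.2154] h -135.8 j [-11.6  12.6 115.4   0.8  50.8  33.7] F [1.3 3.4 1.8] open 0.0598
[[-0.4,0.08,-0.12,0.19,-0.38,-0.25,-0.14],[-0.4,0.08,-0.12,0.19,-0.38,0,-0],[-0.4,-0,-0.1,0.2,-0.87,0,-0],[-0.4,-0,-0.12,0.2,-0.86,0,-0],[-0.4,-0,-0.14,0.2,-0.87,0,-0],[-0.4,-0,-0.11,0.2,-0.87,0,-0],[-0.4,-0,-0.12,0.19,-0.86,0,-0],[-0.4,-0,-0.13,0.2,-0.87,0,-0],[-0.4,-0,-0.11,0.2,-0.87,0,-0],[-0.4,-0,-0.12,0.2,-0.86,0,-0],[-0.4,-0,-0.14,0.2,-0.87,0,-0],[-0.4,-0,-0.1,0.19,-0.87,0,-0]]
[[-0.4,-0,-0.12,0.2,-0.86,0,-0],[-0.4,-0,-0.14,0.2,-0.87,0,-0],[-0.4,-0,-0.11,0.2,-0.87,0,-0],[-0.4,-0,-0.12,0.2,-0.86,0,-0],[-0.4,-0,-0.13,0.19,-0.87,0,-0],[-0.4,-0,-0.09,0.16,-0.67,0,-0],[-0.4,-0,-0.09,0.15,-0.66,0,0],[-0.4,-0,-0.11,0.15,-0.67,0,0],[-0.4,-0,0.02,0.24,0,0,0],[-0.4,-0,0.01,0.25,0,0,0],[-0.4,-0,0.01,0.24,0,0,0],[-0.4,-0,0.02,0.25,0,0,0]]
[[-0.4,-0,0.01,0.24,0,0,0],[-0.4,-0,0.01,0.25,0,0,0],[-0.4,-0,0.01,0.24,0,0,0],[-0.4,-0,0.02,0.24,0,0,0]]
```

Call:
arm_command(targets=[[-0.4,0.1,-0.12,0.19,-0.38,-0.25,-0.14],[-0.4,0.1,-0.12,0.19,-0.38,0,0],[-0.4,0.03,-0.1,0.2,-0.87,0,0],[-0.4,0.03,-0.12,0.2,-0.86,0,0],[-0.4,0.03,-0.14,0.2,-0.87,0,0],[-0.4,0.03,-0.11,0.2,-0.87,0,0],[-0.4,0.03,-0.12,0.2,-0.86,0,0],[-0.4,0.03,-0.13,0.2,-0.87,0,0]])

```text
clock: 9.07
ee_pos: [0.4666, -0.0491, 0.2139]
orientation: [134.6, 88.3, 28.9]
force: [0.2, 7.6, 7.2]
opening: 0.0598
```

```bash
python3 path.py -108
cat > ov.py <<'E'
import sys
from h import *
x,y=map(float,sys.argv[2:4]); a=np.radians(np.arange(0,360,6)); o=[]
for n in("scene","top"):
    g=get_image(n); im=g["image"][:,:,::-1].copy()
    for z in(.03,.102): cv2.polylines(im,[np.round(proj(g,np.c_[x+.05*np.cos(a),y+.05*np.sin(a),0*a+z])).astype(int)],True,(0,255,0))
    u,v=proj(g,[x,y,.06])[0].astype(int); u=max(u,110); o.append(cv2.resize(im[v-90:v+90,u-110:u+110],(400,327)))
cv2.imwrite(sys.argv[1],np.hstack(o))
E
```

```text
clock 9.07 tcp [ 0.4666 -0.0491  0.2139] pt [ 0.4528 -0.0982  0.2139] h -105.7 j [-14.9   8.4 120.7   1.5  49.8  -0.2] F [0.2 7.6 7.2] open 0.0598
[[-0.4,0.05,-0.12,0.11,0.03,-0.23,-0.24],[-0.4,0.06,-0.12,0.1,0.03,-0,0],[-0.4,-0,-0.1,0.2,-0.86,-0,0],[-0.4,-0,-0.13,0.2,-0.87,-0,0],[-0.4,-0,-0.13,0.2,-0.87,-0,0],[-0.4,-0,-0.11,0.2,-0.86,-0,0],[-0.4,-0,-0.12,0.19,-0.87,-0,0],[-0.4,-0,-0.13,0.2,-0.87,-0.01,0],[-0.4,-0,-0.11,0.2,-0.86,0,0],[-0.4,-0,-0.12,0.2,-0.87,0,0],[-0.4,-0,-0.14,0.2,-0.87,0,0],[-0.4,-0,-0.08,0.15,-0.66,0,0]]
[[-0.4,-0,-0.1,0.15,-0.67,0,0],[-0.4,-0,-0.1,0.15,-0.67,0,0],[-0.4,-0,0.01,0.25,0,0,0],[-0.4,-0,0.01,0.24,0,0,0],[-0.4,-0,0.02,0.24,0,0,0],[-0.4,-0,0.01,0.25,0,0,0],[-0.4,-0,0.01,0.24,0,0,0],[-0.4,-0,0.02,0.25,0,0,0],[-0.4,-0,0.01,0.24,0,0,0],[-0.4,-0,0.01,0.25,0,0,0]]
```

```bash
python3 ov.py pics/c3.png .4528 -.0982; python3 -c "
from cell import *;s=sense();print(s['force'],s['torque'],s['ee_pos'])"
```

```text
[-1.1128001   3.95128202  7.83215338] [ 0.48245061  0.27872193 -0.07730118] [ 0.46611546 -0.04945195  0.21377581]
```

View pics/c3.png

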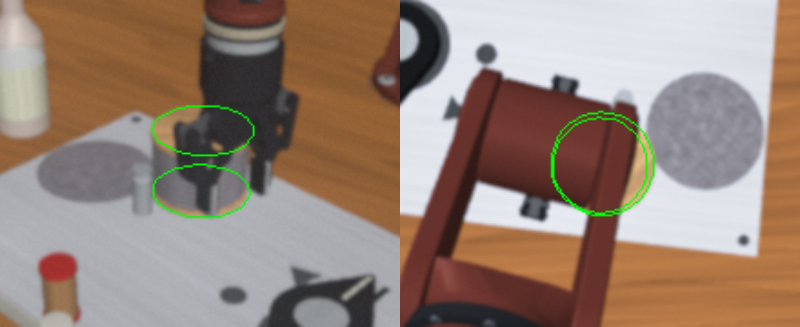

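```bash
sed -i 's/\.2105/.2185/g' path.py; python3 path.py -108
```

```text
clock 9.18 tcp [ 0.4661 -0.0495  0.2138] pt [ 0.4523 -0.0985  0.2138] h -105.7 j [-1.490e+01  8.400e+00  1.207e+02  1.400e+00  4.980e+01 -1.000e-01] F [-1.1  4.   7.8] open 0.0599
[[-0.4,-0.08,-0.11,0.1,0.03,-0.22,-0.22],[-0.4,-0.08,-0.11,0.1,0.02,0,-0],[-0.4,-0,-0.11,0.19,-0.86,0,-0],[-0.4,-0,-0.12,0.2,-0.87,0,-0],[-0.4,-0,-0.14,0.2,-0.87,0,-0],[-0.4,-0,-0.1,0.2,-0.86,0,-0],[-0.4,-0,-0.12,0.2,-0.87,0,-0],[-0.4,-0,-0.14,0.2,-0.87,0,-0],[-0.4,-0,-0.11,0.19,-0.86,0,-0],[-0.4,-0,-0.12,0.2,-0.87,0,-0],[-0.4,-0,-0.13,0.2,-0.87,0,-0],[-0.4,-0,-0.09,0.15,-0.66,0,-0]]
[[-0.4,-0,-0.09,0.15,-0.67,0,-0],[-0.4,-0,-0.11,0.16,-0.67,0,-0],[-0.4,-0,0.02,0.24,0,0,-0],[-0.4,-0,0.01,0.24,0,0,-0],[-0.4,-0,0.01,0.25,0,0,-0],[-0.4,-0,0.02,0.24,0,0,-0],[-0.4,-0,0.01,0.25,0,0,-0],[-0.4,-0,0.01,0.24,0,0,-0],[-0.4,-0,0.02,0.25,0,0,-0],[-0.4,-0,0.01,0.24,0,0,-0]]
```

Call:
arm_command(targets=[[-0.4,-0.08,-0.11,0,0.03,-0.22,-0.22],[-0.4,-0.08,-0.11,0.05,0.02,0,0]])

```text
clock: 9.43
ee_pos: [0.4591, -0.0488, 0.2187]
orientation: [-38.7, 89.9, -144.6]
force: [2.3, 2.6, -0.8]
opening: 0.06
```

```bash
python3 path.py -108
```

```text
clock 9.43 tcp [ 0.4591 -0.0488  0.2187] pt [ 0.4451 -0.0978  0.2187] h -106.0 j [-1.480e+01  7.400e+00  1.211e+02 -1.000e-01  5.150e+01  1.200e+00] F [ 2.3  2.6 -0.8] open 0.06
[[-0.4,0.01,0.01,0.16,0.01,0.01,0.01],[-0.4,-0,-0.11,0.19,-0.87,0,-0],[-0.4,-0,-0.12,0.2,-0.87,0,-0],[-0.4,-0,-0.14,0.2,-0.86,0,-0],[-0.4,-0,-0.1,0.2,-0.87,0,-0],[-0.4,-0,-0.12,0.2,-0.87,0,-0],[-0.4,-0,-0.14,0.19,-0.86,0,-0],[-0.4,-0,-0.11,0.2,-0.87,0,-0],[-0.4,-0,-0.12,0.2,-0.87,0,-0],[-0.4,-0,-0.13,0.2,-0.86,0,-0],[-0.4,-0,-0.09,0.15,-0.67,0,-0],[-0.4,-0,-0.09,0.15,-0.67,0,-0]]
[[-0.4,-0,-0.11,0.15,-0.66,0,-0],[-0.4,-0,0.02,0.25,-0,0,-0],[-0.4,-0,0.01,0.24,-0,0,-0],[-0.4,-0,0.01,0.25,-0,0,-0],[-0.4,-0,0.02,0.24,-0,0,-0],[-0.4,-0,0.01,0.24,-0,0,-0],[-0.4,-0,0.01,0.25,-0,0,-0],[-0.4,-0,0.02,0.24,-0,0,-0],[-0.4,-0,0.01,0.25,-0,0,-0]]
```

Call:
arm_command(targets=[[-0.4,0.01,0.01,0.16,0,0,0],[-0.4,0,-0.11,0.2,-0.87,0,0],[-0.4,0,-0.12,0.2,-0.87,0,0],[-0.4,0,-0.14,0.2,-0.86,0,0],[-0.4,0,-0.1,0.2,-0.87,0,0],[-0.4,0,-0.12,0.2,-0.87,0,0]])

```text
clock: 10.18
ee_pos: [0.4337, -0.0801, 0.2177]
orientation: [-136.4, 89.2, 139.7]
force: [0.6, 4.3, 4.2]
opening: 0.0601
```

```bash
python3 path.py -80
```

```text
clock 10.18 tcp [ 0.4337 -0.0801  0.2177] pt [ 0.4391 -0.1309  0.2177] h -83.8 j [-19.7   5.3 123.7   0.4  51.8 -26.1] F [0.6 4.3 4.2] open 0.0601
[[-0.4,-0.01,-0.08,0.2,-0.84,-0.12,0.1],[-0.4,-0,-0.09,0.2,-0.84,0,0],[-0.4,-0.01,-0.11,0.21,-0.85,0,0],[-0.4,-0.01,-0.12,0.21,-0.84,0,0],[-0.4,0,-0.09,0.15,-0.67,0,0],[-0.4,0,-0.09,0.15,-0.66,0,0],[-0.4,0,-0.11,0.15,-0.67,-0,0],[-0.4,0,0.02,0.25,0,-0,0],[-0.4,0,0.01,0.24,0,-0,0],[-0.4,0,0.01,0.24,0,-0,0],[-0.4,0,0.02,0.25,0,-0,0],[-0.4,0,0.01,0.24,0,-0,0]]
[[-0.4,0,0.01,0.25,0,-0,0],[-0.4,0,0.01,0.24,0,-0,0],[-0.4,0,0.02,0.25,0,-0,0]]
```

Call:
arm_command(targets=[[-0.4,-0.04,-0.08,0.2,-0.84,-0.12,0.1],[-0.4,-0.02,-0.09,0.2,-0.84,0,0],[-0.4,-0.01,-0.11,0.21,-0.85,0,0],[-0.4,-0.01,-0.12,0.21,-0.84,0,0],[-0.4,0,-0.09,0.15,-0.67,0,0],[-0.4,0,-0.09,0.15,-0.66,0,0]])

```text
clock: 10.92
ee_pos: [0.4175, -0.1151, 0.2157]
orientation: [-150.4, 88.1, 149.7]
force: [-2.4, 5.5, 4.1]
opening: 0.0597
```

```bash
python3 path.py -57.5
python3 - <<'E'
from plan import *
s=sense();p=s["ee_pos"];z=Ro.from_euler("xyz",s["orientation"],degrees=True).as_matrix()[:,2];q=p+.051*z
import subprocess;subprocess.run(["python3","ov.py","pics/c4.png",str(q[0]),str(q[1])])
E
```

```text
clock 10.93 tcp [ 0.4175 -0.1151  0.2157] pt [ 0.4431 -0.1593  0.2157] h -59.9 j [-24.8   4.9 124.4   0.2  52.7 -55. ] F [-2.4  5.5  4.1] open 0.0597
[[-0.4,-0.05,0.05,0.18,-0.29,-0.34,0.19],[-0.4,-0.05,0.05,0.18,-0.29,-0,-0],[-0.4,0,0.01,0.24,-0,-0,-0],[-0.4,0,0.02,0.24,-0,-0,-0],[-0.4,0,0.01,0.25,-0,-0,-0],[-0.4,0,0.01,0.24,-0,-0,-0],[-0.4,0,0.02,0.25,-0,-0,-0],[-0.4,0,0.01,0.24,-0,-0,-0],[-0.4,0,0.01,0.25,-0,-0,-0],[-0.4,0,0.02,0.24,-0,-0,-0]]
```

View pics/c4.png

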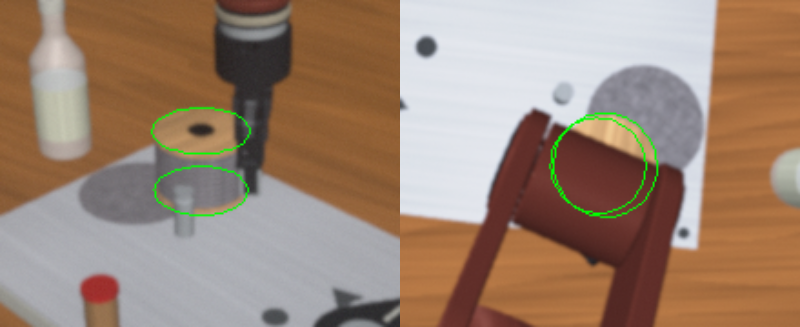

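The spool still sits in the cradle, past the post. Next is the straight push onto the pad.

Call:
arm_command(targets=[[-0.4,-0.07,0.05,0.18,-0.29,-0.34,0.19],[-0.4,-0.07,0.05,0.18,-0.29,0,0],[-0.4,-0.02,0.01,0.24,-0.1,0,0],[-0.4,-0.01,0.01,0.24,-0.1,0,0],[-0.4,0,0.01,0.24,-0.1,0,0],[-0.4,0,0.01,0.24,0,0,0]])

```text
clock: 11.78
ee_pos: [0.4405, -0.1473, 0.2174]
orientation: [-137.0, 89.4, 167.6]
force: [-1.8, 2.4, -1.0]
opening: 0.0597
```

```bash
python3 plan.py "[[.488,-.213,.2185,-53]]" .008 -.4 .051; python3 sp.py
```

```text
clock 11.78 tcp [ 0.4405 -0.1473  0.2174] pt [ 0.4694 -0.1893  0.2174] h -55.5 j [-27.1   8.  120.6  -0.2  52.  -61.5] F [-1.8  2.4 -1. ] open 0.0597
[[-0.4,-0.01,-0,0.25,-0.12,-0.09,0.08],[-0.4,-0.01,-0.01,0.25,-0.13,0,0],[-0.4,-0.01,-0.01,0.25,-0.12,0,0],[-0.4,-0.01,-0.01,0.25,-0.12,0,0]]
top spool 0.88 [199.8, 369.4] [0.3381 0.173 ] 0.43414634146341463 1335
top spool 0.74 [405.7, 270.4] [ 0.5034 -0.2112] 0.14766355140186915 395
top spool 0.69 [252.4, 239.3] [0.5646 0.0674] 0.05519781237595378 45247
scene spool 0.91 [506.5, 240.8] [0.397  0.1966] 0.39629990262901654 1628
scene spool 0.62 [290.5, 186.2] [ 0.4746 -0.1962] 0.8358365351030388 2442
```

Call:
arm_command(targets=[[-0.4,-0.02,0,0.25,-0.12,-0.09,0.08],[-0.4,-0.01,0,0.25,-0.13,0,0],[-0.4,-0.01,0,0.22,-0.12,0,0],[-0.4,0,0,0,0,0,0]])

```text
clock: 12.48
ee_pos: [0.4531, -0.1652, 0.2192]
orientation: [-165.2, 90.0, 141.3]
force: [-1.1, 0.9, 1.4]
opening: 0.0599
```

```bash
python3 plan.py "[[.488,-.213,.2185,-53]]" .008 -.4 .051; python3 sp.py;python3 ov.py pics/c5.png .488 -.213
```

```text
clock 12.47 tcp [ 0.4531 -0.1652  0.2192] pt [ 0.4834 -0.2062  0.2192] h -53.5 j [-28.4   9.6 118.4   0.   52.  -64.9] F [-1.1  0.9  1.4] open 0.0599
[[-0.4,0.01,-0.01,0.14,-0.05,-0.01,0],[-0.4,0.01,-0.02,0.13,-0.05,0,0]]
top spool 0.87 [197.8, 368.7] [0.3383 0.173 ] 0.4385392892076948 1345
top spool 0.7 [416.3, 257.9] [ 0.5221 -0.2306] 0.08673281881661155 236
scene spool 0.63 [509.6, 237.2] [0.3967 0.1963] 0.40199659118578035 1651
scene spool 0.6 [281.6, 187.6] [ 0.4898 -0.209 ] 0.8524075366364271 2444
```

View pics/c5.png

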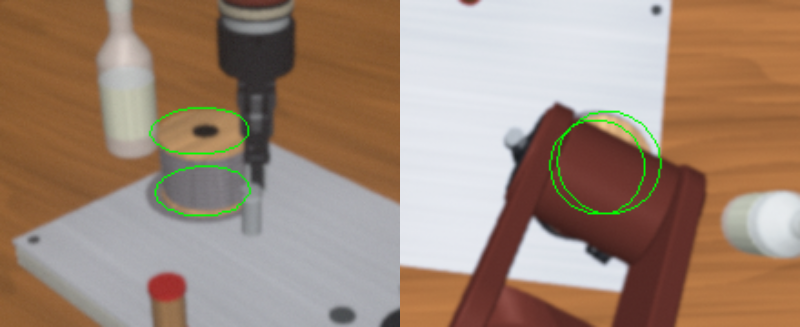

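Call:
arm_command(targets=[[-0.4,0.01,0,0.14,0,0,0],[-0.4,0.01,0,0.12,0,0,0],[-0.4,0,0,0,0,0,0],[-0.4,0,0,-0.3,0,0,0],[-0.4,0,0,-0.9,0,0,0],[-0.4,-0.9,0,-0.3,0,0,0],[-0.4,-1,0,0,0,0,0],[-0.4,-1,0,0,0,0,0],[-0.4,-1,0,0,0,0,0]])

```text
clock: 13.9
ee_pos: [0.4272, -0.1311, 0.3356]
orientation: [-165.1, 89.4, 141.4]
force: [0.4, -0.8, -0.8]
opening: 0.0597
```

```bash
python3 plan.py "[[.52,.05,.33,-53]]" .029 1
```

```text
clock 13.9 tcp [ 0.4272 -0.1311  0.3356] pt [ 0.4272 -0.1311  0.3356] h -53.5 j [-2.610e+01 -5.500e+00  1.192e+02  1.000e-01  6.690e+01 -6.270e+01] F [ 0.4 -0.8 -0.8] open 0.0597
[[1,0.02,0.76,-0.38,-0.01,-0.12,0.03],[1,0.03,0.76,-0.37,-0.01,0,0],[1,0.02,0.76,-0.38,-0.01,0,0],[1,0.02,0.76,-0.37,-0.02,0,0],[1,0.03,0.76,-0.37,-0.01,0,0],[1,0.02,0.76,-0.37,-0.01,0,0],[1,0.02,0.77,-0.38,-0.01,0,0],[1,0.03,0.76,-0.37,-0.01,0,0]]
```

Call:
arm_command(targets=[[1,0.02,0.76,-0.38,0,-0.12,0.03],[1,0.03,0.76,-0.37,0,0,0],[1,0.02,0.76,-0.38,0,0,0],[1,0.02,0.76,-0.37,0,0,0],[1,0.03,0.76,-0.37,0,0,0],[1,0.02,0.76,-0.37,0,0,0],[1,0.02,0.77,-0.38,0,0,0],[1,0.03,0.76,-0.37,0,0,0],[1,0,0,0,0,0,0]])

```text
clock: 15.02
ee_pos: [0.5236, 0.0557, 0.3348]
orientation: [30.4, 88.7, -23.0]
force: [-0.4, -0.2, -0.2]
opening: 0.0001
```

```bash
python3 sp.py
python3 - <<'E'
from h import *
for n in("top","scene"):
    g=get_image(n); cv2.imwrite(f"pics/{n}6.png",g["image"][:,:,::-1])
E
python3 plan.py "[[.515,.086,.33,-41],[.515,.086,.213,-41]]" .028 1
```

```text
top spool 0.66 [405.3, 280.1] [ 0.4868 -0.2105] 0.9725519287833828 2636
scene spool 0.76 [509.3, 238.9] [0.3971 0.1968] 0.38016528925619836 1564
scene spool 0.68 [281.1, 187.1] [ 0.4881 -0.2109] 0.9289732770745429 2642
clock 15.32 tcp [0.523  0.0538 0.3348] pt [0.523  0.0538 0.3348] h -53.7 j [ -1.7   4.2 109.6  -0.5  65.  -37.8] F [ 0.5  0.2 -0.4] open -0.0
[[1,0.05,0.14,-0.34,-0.84,0.21,-0.11],[1,0.05,0.17,-0.33,-0.85,0,0],[1,0.05,0.18,-0.32,-0.84,0,0],[1,0.78,0,0,-0,0,0],[1,0.78,0,0,-0,0,0],[1,0.78,0,0,-0,0,0],[1,0.78,0,0,-0,0,0],[1,0.78,0,0,-0,0,0]]
```

View pics/top6.png

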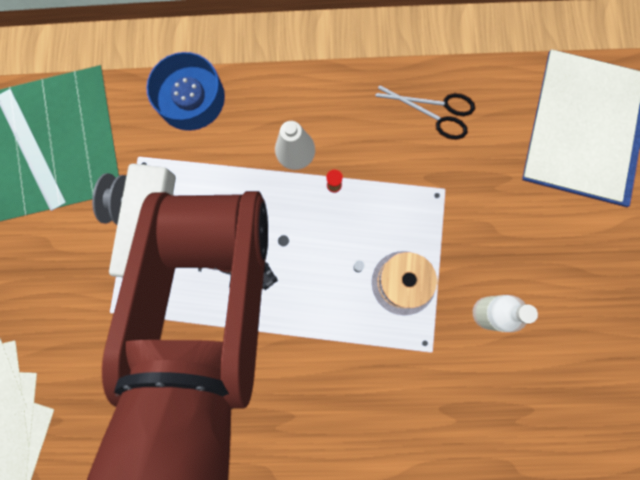

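The spool stands on the pad, about 1–2 mm off centre by the top camera (409,280), with a 13 mm margin. The post and the other things haven't moved. Next, the selector.

Call:
arm_command(targets=[[1,0.05,0.14,-0.34,-0.84,0.21,-0.11],[1,0.05,0.17,-0.33,-0.85,0,0],[1,0.05,0.18,-0.32,-0.84,0,0],[1,0.78,0,0,0,0,0],[1,0.78,0,0,0,0,0],[1,0,0,0,0,0,0]])

```text
clock: 16.08
ee_pos: [0.5142, 0.0829, 0.2835]
orientation: [21.2, 89.8, -19.8]
force: [-0.9, 0.1, -0.1]
opening: 0.0
```

```bash
python3 plan.py "[[.515,.086,.255,-41],[.515,.086,.215,-41]]" .028 1
```

```text
clock 16.07 tcp [0.5142 0.0829 0.2835] pt [0.5142 0.0829 0.2835] h -41.0 j [ 1.400e+00  7.900e+00  1.119e+02 -1.000e-01  6.010e+01 -4.760e+01] F [-0.9  0.1 -0.1] open 0.0
[[1,0.47,0.05,-0.03,0,0.03,-0.01],[1,0.48,0.05,-0.02,0.01,-0,-0],[1,0.67,-0,0,-0,-0,-0],[1,0.66,-0,0,-0,-0,-0]]
```

Call:
arm_command(targets=[[1,0.47,0.05,-0.03,0,0,0],[1,0.48,0.05,-0.02,0,0,0],[1,0.67,0,0,0,0,0],[1,0.5,0,0,0,0,0],[1,0,0,0,0,0,0]])

```text
clock: 16.7
ee_pos: [0.5167, 0.0857, 0.2185]
orientation: [34.1, 89.6, -6.9]
force: [-0.3, 0.3, -0.9]
opening: -0.0004
```

```bash
cat > sel.py <<'E'
from plan import *
A=np.array([.5896,.1122]); t0=180-8.35
def wp(s,extra=0,z=.213):
    th=np.radians(t0-s); u=np.array([np.cos(th),np.sin(th)]); v=np.array([-u[1],u[0]])
    c=np.array([63.8,26.6])/1e3+extra*np.array([.537,.843])
    return [*(A+c[0]*u+c[1]*v),z,-41-s]
if __name__=="__main__": plan([wp(float(a)) for a in sys.argv[2:]],float(sys.argv[1]),1)
E
python3 sel.py .008 0 10 20 30 40
python3 - <<'E'
from h import *
o=[]
for n in("top","scene"):
    g=get_image(n); u,v=proj(g,[.55,.1,.05])[0].astype(int); o.append(cv2.resize(g["image"][v-75:v+75,u-100:u+100,::-1],(400,300)))
cv2.imwrite("pics/c7.png",np.hstack(o))
E
```

```text
clock 16.7 tcp [0.5167 0.0857 0.2185] pt [0.5167 0.0857 0.2185] h -41.0 j [ 1.80e+00  1.41e+01  1.13e+02 -1.00e-01  5.25e+01 -4.72e+01] F [-0.3  0.3 -0.9] open -0.0004
[[1,0.09,0.18,-0.03,-0,0.07,-0.04],[1,0.1,0.19,-0.03,-0.01,-0,-0],[1,-0,0.08,-0.1,0.67,-0,-0],[1,-0,0.08,-0.11,0.67,-0,-0],[1,-0,0.07,-0.11,0.66,-0,-0],[1,-0,0.09,-0.1,0.67,-0.01,-0],[1,-0,0.08,-0.11,0.67,0,-0],[1,-0,0.07,-0.11,0.66,0,-0],[1,-0,0.09,-0.11,0.67,0,-0],[1,-0,0.08,-0.11,0.67,0,-0],[1,-0,0.07,-0.11,0.66,0,-0],[1,-0,0.09,-0.1,0.67,0,-0.01]]
[[1,-0,0.08,-0.11,0.67,0,0],[1,-0,0.07,-0.11,0.66,0,0]]
```

View pics/c7.png

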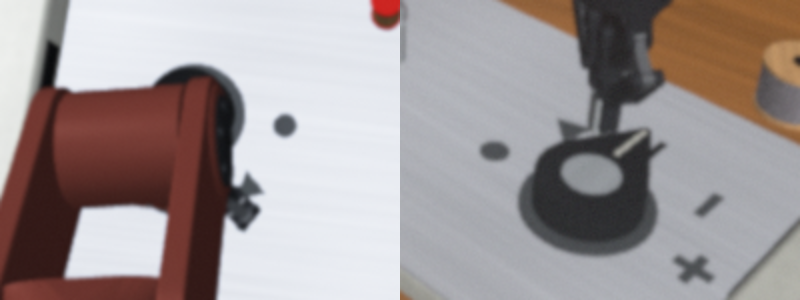

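The fingers are beside the nose's -y flank and the selector still points at the off line. Now I'll start turning it.

Call:
arm_command(targets=[[1,0.09,0.18,-0.03,0,0.07,-0.04],[1,0.1,0.19,-0.03,0,0,0],[1,0,0.08,-0.1,0.67,0,0],[1,0,0.08,-0.11,0.67,0,0],[1,0,0.07,-0.11,0.66,0,0],[1,0,0.09,-0.1,0.67,0,0],[1,0,0.08,-0.11,0.67,0,0],[1,0,0.07,-0.11,0.66,0,0],[1,0,0.09,-0.11,0.67,0,0],[1,0,0.08,-0.11,0.67,0,0]])

```text
clock: 18.05
ee_pos: [0.524, 0.1278, 0.2158]
orientation: [-39.8, 89.4, -108.2]
force: [-0.7, 0.1, -0.7]
opening: -0.0
```

```bash
python3 sel.py .008 30 40 50 60 70 80
```

```text
clock 18.05 tcp [0.524  0.1278 0.2158] pt [0.524  0.1278 0.2158] h -68.4 j [  6.4  16.2 110.8  -0.6  53.3 -14.9] F [-0.7  0.1 -0.7] open -0.0
[[1,0.09,0.01,-0.11,0.53,0.09,0.07],[1,0,0.09,-0.1,0.66,-0,-0],[1,0,0.08,-0.11,0.67,-0,-0],[1,0,0.07,-0.11,0.67,-0,-0],[1,0,0.08,-0.1,0.66,-0,-0],[1,0,0.08,-0.11,0.67,-0,0],[1,0,0.08,-0.11,0.67,-0,0],[1,0,0.08,-0.11,0.66,-0,0],[1,0,0.08,-0.11,0.67,-0,0],[1,0,0.07,-0.11,0.67,-0,0],[1,0,0.09,-0.1,0.66,-0,0],[1,0,0.08,-0.11,0.67,-0,0]]
[[1,0,0.07,-0.11,0.67,-0,0],[1,0,0.09,-0.1,0.66,-0,0],[1,0,0.08,-0.11,0.67,-0,0],[1,0,0.07,-0.11,0.67,-0,0]]
```

Call:
arm_command(targets=[[1,0.09,0.01,-0.11,0.53,0.09,0.07],[1,0,0.09,-0.1,0.66,0,0],[1,0,0.08,-0.11,0.67,0,0],[1,0,0.07,-0.11,0.67,0,0],[1,0,0.08,-0.1,0.66,0,0],[1,0,0.08,-0.11,0.67,0,0],[1,0,0.08,-0.11,0.67,0,0],[1,0,0.08,-0.11,0.66,0,0],[1,0,0.08,-0.11,0.67,0,0],[1,0,0.07,-0.11,0.67,0,0]])

```text
clock: 19.3
ee_pos: [0.5396, 0.1649, 0.2122]
orientation: [-57.7, 89.2, -159.6]
force: [-2.7, -0.8, 1.0]
opening: -0.0003
```

```bash
python3 sel.py .008 65 72 80
python3 - <<'E'
from h import *
o=[]
for n in("top","scene"):
    g=get_image(n); u,v=proj(g,[.57,.14,.05])[0].astype(int); o.append(cv2.resize(g["image"][v-75:v+75,u-100:u+100,::-1],(400,300)))
cv2.imwrite("pics/c8.png",np.hstack(o))
E
```

```text
clock 19.3 tcp [0.5396 0.1649 0.2122] pt [0.5396 0.1649 0.2122] h -101.9 j [  9.9  19.2 107.2  -0.2  54.4  21.9] F [-2.7 -0.8  1. ] open -0.0003
[[1,-0.03,0.2,-0.07,0.82,0.09,0.14],[1,0,0.08,-0.11,0.7,0,-0],[1,0,0.08,-0.11,0.7,0,-0],[1,0,0.1,-0.13,0.8,0,-0],[1,0,0.1,-0.13,0.8,0,-0]]
```

View pics/c8.png

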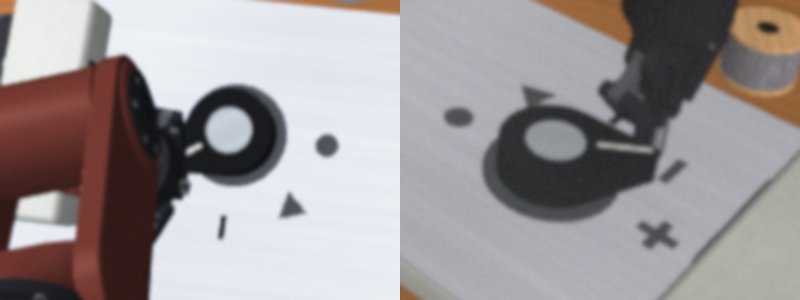

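The selector is past the bar and moving toward the cross, with the pusher in contact. I'll keep going.

Call:
arm_command(targets=[[1,-0.03,0.2,-0.07,0.82,0.09,0.14],[1,0,0.08,-0.11,0.7,0,0],[1,0,0.08,-0.11,0.7,0,0],[1,0,0.1,-0.13,0.8,0,0],[1,0,0.1,-0.13,0.8,0,0],[1,0,0,0,0,0,0]])

```text
clock: 20.15
ee_pos: [0.5603, 0.1787, 0.2125]
orientation: [-116.5, 89.6, 122.4]
force: [-0.2, -0.7, 0.7]
opening: 0.0001
```

```bash
python3 sel.py .008 80 84
python3 - <<'E'
from h import *
o=[]
for n in("top","scene"):
    g=get_image(n); u,v=proj(g,[.57,.16,.05])[0].astype(int); o.append(cv2.resize(g["image"][v-75:v+75,u-100:u+100,::-1],(400,300)))
cv2.imwrite("pics/c9.png",np.hstack(o))
E
```

```text
clock 20.15 tcp [0.5603 0.1787 0.2125] pt [0.5603 0.1787 0.2125] h -121.0 j [ 10.8  21.4 104.1   0.4  54.6  41.6] F [-0.2 -0.7  0.7] open 0.0001
[[1,-0.02,0.08,0.08,-0.01,-0.03,0.06],[1,0,0.1,-0.13,0.8,-0,0]]
```

View pics/c9.png

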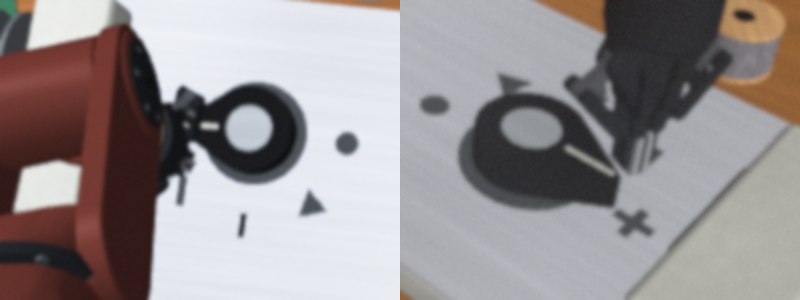

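It has clicked in at the cross and the force is near zero. I'll back off, lift and verify.

Call:
arm_command(targets=[[1,0,-0.5,0,0,0,0],[1,-0.3,-0.6,0,0,0,0],[1,-1,-0.4,0,0,0,0],[1,-1,0,0,0,0,0],[1,-1,0,0,0,0,0],[1,-1,0,0,0,0,0],[1,-1,0,0,0,0,0]])

```text
clock: 21.12
ee_pos: [0.5116, 0.2048, 0.3742]
orientation: [-74.6, 89.1, 164.8]
force: [-0.5, 1.3, 0.8]
opening: -0.0004
```

```bash
python3 plan.py "[[.30,.42,.38,-95]]" .029 1
```

```text
clock 21.12 tcp [0.5116 0.2048 0.3742] pt [0.5116 0.2048 0.3742] h -120.7 j [ 14.4   5.3 103.9   0.5  71.5  44.9] F [-0.5  1.3  0.8] open -0.0004
[[1,-0.01,-0.88,-0.23,-0.47,0.04,0.17],[1,-0.01,-0.88,-0.27,-0.46,0,-0],[1,-0.02,-0.86,-0.31,-0.47,0,-0],[1,-0.02,-0.85,-0.34,-0.47,0,-0],[1,-0.02,-0.83,-0.37,-0.46,0,-0],[1,-0.01,-0.82,-0.41,-0.47,0,0],[1,-0.02,-0.8,-0.44,-0.47,0,0],[1,-0.02,-0.79,-0.48,-0.46,0,0],[1,-0.02,-0.76,-0.5,-0.47,0,0],[1,-0.01,-0.74,-0.54,-0.47,0,0],[1,-0.02,-0.72,-0.56,-0.46,0,0]]
```

Call:
arm_command(targets=[[1,-0.01,-0.88,-0.23,-0.47,0,0],[1,-0.01,-0.88,-0.27,-0.46,0,0],[1,-0.02,-0.86,-0.31,-0.47,0,0],[1,-0.02,-0.85,-0.34,-0.47,0,0],[1,-0.02,-0.83,-0.37,-0.46,0,0],[1,-0.01,-0.82,-0.41,-0.47,0,0],[1,-0.02,-0.8,-0.44,-0.47,0,0],[1,-0.02,-0.79,-0.48,-0.46,0,0],[1,-0.02,-0.76,-0.5,-0.47,0,0],[1,-0.01,-0.74,-0.54,-0.47,0,0],[1,-0.02,-0.72,-0.56,-0.46,0,0],[1,0,0,0,0,0,0]])

```text
clock: 22.62
ee_pos: [0.2747, 0.4247, 0.3919]
orientation: [-148.0, 89.3, 118.5]
force: [0.5, 0.2, -0.2]
opening: -0.0005
```

```bash
python3 m1.py | grep -v mark
python3 - <<'E'
from h import *
g=get_image("top"); cv2.imwrite("pics/top10.png",g["image"][:,:,::-1])
m=masks_of("top","selector_point")[0]["region"]
c,(w,h),a=cv2.minAreaRect(cv2.findNonZero(m.astype(np.uint8)))
print(c,w,h,a)
E
```

```text
top spool 0.95 [404.2, 280.9] [ 0.4871 -0.2104] 0.9718205413422321
top spool 0.79 [200.9, 368.1] [0.3379 0.1725] 0.4020853698273053
top guide 0.58 [355.6, 266.2] [ 0.5171 -0.1241] 0.7786885245901639
top pad 0.74 [388.4, 301.6] [ 0.4655 -0.1835] 0.14835164835164835
top reel 0.91 [333.8, 181.5] [ 0.6846 -0.0841] 0.9615384615384616
top cone 0.55 [292.2, 146.3] [ 0.7521 -0.0093] 0.6185654008438819
top bottle 0.94 [499.6, 314.0] [ 0.4233 -0.3645] 0.7546571541815299
top selector_point 0.95 [231.5, 233.0] [0.5899 0.119 ] 1844
[0.7604 0.3143]
[ 0.6707 -0.3052]
[ 0.3526 -0.2598]
[0.4432 0.3643]
scene spool 0.91 [281.0, 185.5] [ 0.4881 -0.2102] 0.9472202674173118
scene spool 0.75 [508.7, 237.3] [0.3967 0.1974] 0.388646288209607
scene guide 0.87 [306.7, 210.8] [ 0.5185 -0.1243] 0.8871473354231975
scene pad 0.6 [264.9, 217.7] [ 0.5218 -0.2089] 0.13482561166059345
scene reel 0.8 [264.0, 263.6] [ 0.6804 -0.0884] 0.7726723095525998
scene cone 0.91 [263.3, 335.3] [0.7908 0.0138] 0.6162177568761579
scene bottle 0.8 [233.4, 145.0] [ 0.4513 -0.3502] 0.6985055230669266
scene selector_point 0.58 [412.8, 295.0] [0.5958 0.1248] 3137
(230.10443115234375, 236.06935119628906) 46.0458869934082 56.364295959472656 64.53665161132812
```

View pics/top10.png

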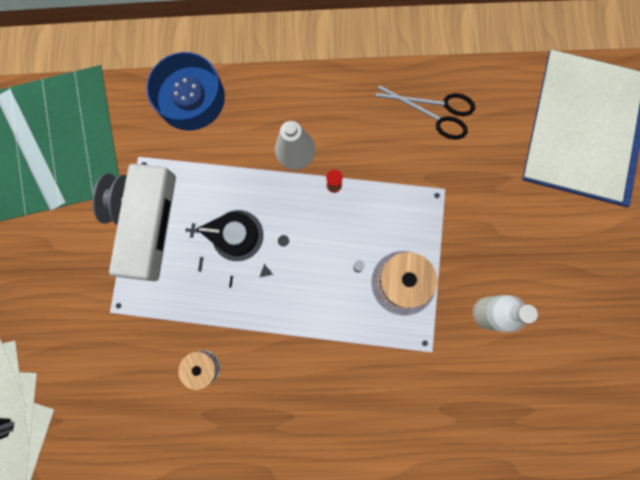

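The selector nose (205,230) points at the cross (192,230). The spool is on the pad at (409,280), and everything else is where it was.

```bash
python3 -c "
from cell import *
print(hand_in())"
```

```text
the job is handed in; nothing more can be done
None
```

The spool is on the felt pad and the selector is clicked in at the cross. The job is handed in at about 23 s of the 72 s allowed; the hand-in gives no verdict.

**What I did:** With the selector still at off, I pushed the large spool upright along the deck between the half-open fingers, around the near side of the guide post. Then I shut the fingers, pushed the selector's nose over two detents to the cross, let go and moved the arm clear.

**Last checks:**
- **Spool:** the top camera puts it 1–2 mm from the pad's centre, against a 13 mm margin. The scene camera says about 5 mm, but its first reading of the pad may have been partly blocked.
- **Selector:** the top picture shows the nose pointing at the cross, and the force was near zero before I backed off.
- **Reel, cone and bottle:** they read within about 2 mm of where they started, except that the scene camera gave no starting position for the cone.

**Oddities:**
- **Upward force:** during the slide the wrist briefly showed about 8 N upward, probably the gripper resting on the spool's rim. I raised the tool 5 mm; a later reading of about 4 N came back during the push. The spool stayed upright in every picture.
- **Pad position:** I could not measure the pad again at the end, because the spool hides most of it. The comparison uses its position from the start.

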